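Unclamp a stack of tool cases and put each in its tray

ROBOT

A 7-joint arm with a two-finger parallel gripper is mounted at the origin on the work surface. World frame = base frame: x ahead of the robot, y to its left, z up, the work surface at z = 0. Lengths are in m, angles in rad, forces in N, time in s.
With the tool pointing down it reaches from about 0.4 to 0.85 m from the base axis. Payload 10.4 kg.
Tool frame: the origin (TCP) lies where the fingers leave the gripper's body, on its centre line; the fingertips stand 73 mm ahead of it and the grasp point (between the pads) lies 54 mm ahead of it; z points along the fingers, y is the direction in which the jaws open and shut (so a half turn about z gives the same grasp; the last joint's range is limited). The gripper opens to 85 mm and grips with 20 to 120 N. Pads are 22 mm wide; open, the fingers measure 114 mm over their backs; the gripper's body (76 mm by 85 mm) begins 54 mm behind the grasp point. The pads swing forward as they close: fully open they stand 13 mm farther back than shut.
Start: joints at [1.251, 0.332, -0.065, 1.46, 0.022, 1.35, -0.088], TCP at [0.183, -0.598, 0.304] pointing down, gripper open.
Joint ranges: [-2.6, 2.6], [-0.5, 2.12], [-1.47, 1.34], [0.16, 2.42], [-1.27, 4.41], [0.06, 2.06], [-2.6, 2.6]. Speed limits (rad/s): [2.22, 2.22, 2.79, 2.79, 3.14, 3.14, 3.14].

INTERFACE

Orientations are given as a unit quaternion [x, y, z, w].
In Python, from workcell import get_obs, camera, camera_model, hand_in gives the robot as it stands.
- The arm moves only by the shell command python3 -m crank 'ROWS' [FORCE]. ROWS is text: rows parted by semicolons, each of 7 numbers parted by spaces: the shift along the tool's x, y, z in units of 40 mm (1.0 is 40 mm), then the turn, a rotation vector about the tool's x, y, z in units of 8 degrees (1.0 is 8 degrees), then the finger opening in mm, from 0 to 85.4. In form: x y z ax ay az jaw; .... A call has exactly 10 rows; each row shifts and turns the pose as measured when the row begins, along the tool's axes as they then stand; what a row does not reach is not made up. A row lasts 1/10 s, in which the tool goes at most 50 mm and 8.59 degrees, less where a joint would pass 70% of its speed; a pose out of reach is approached as far as the arm can. A call is refused whole if a number of a shift passes 1 or a number of a turn 1, either way. A call with a gripper value outside its range is refused whole. The fingers move at their own pace and stop on an object; FORCE is the grip in N (left out, the last holds). Time passes only in rows, so rows that do not move let the fingers close, or fill a call up. It gives the time, the measured TCP pose, the force and the opening at its end, in the units of the state.
- get_obs(): the state, without advancing time (a new reading comes with each control period).
- camera(name): name is "scene" or "top" or "wrist"; returns (picture, depth): 384x512x3 uint8, red, green, blue; 384x512 float32, m along the optical axis (not along the pixel's ray), 0 where there is no reading.
- camera_model(name): a dict with "fx", "fy", "cx", "cy" (pixels), "position" and "rotation" of the camera in the world; the wrist camera has in their place "hand_eye" (4x4, takes a point from camera to tool coordinates, whose origin is the TCP and whose axes are the flange's). Camera axes: x right, y up, looking along -z (the intrinsics and any distortion apply to the point x, -y, -z); pixel columns grow to the right and rows downward; lengths in m; the calibration is good to about 2 mm. A picture is of the moment at which its call begins: read the wrist's pose just before it. camera_model takes no time and is no camera call.
- hand_in(): hands the job in, once; it reports no verdict.
The state is a dict: "clock": time; "joint_pos": joint angles; "joint_velocities": joint speeds; "tau": joint torques, N m; "position": TCP position; "ee_rot": TCP orientation; "ft_force": force on the tool from outside, world axes, zero at the start; "torque": the same for the moment, N m; "grip_width": opening from 0.0 (shut) to 1.0 (fully open).
Only numpy, scipy, OpenCV 4.12 (cv2) and the standard library are available. Lean on these libraries where they do the work, as an engineer would, in place of code of your own. Each camera call takes 0.05 s, during which the arm holds its last target.

TASK

The three tool cases returned to the crib are stacked in the clamp: press the orange pawl's thumb pad down so that its tooth lifts, slide the jaw fully back by its black knob and leave it back, then take the stack apart and set each case flat inside the tray whose rim has its colour, lying along the tray. Keep every case lid up all the time.

Things in the scene. Friction and masses are not known exactly. Their poses are not given: they have to be found in the camera images.
- red_case_center (a point): centre (half-way up) of the red plastic tool case, a loose closed hard box 130 mm long (its x), 62 mm wide (its y) and 44 mm high (its z, lid up), about 300 g, black latches on its long sides, ribs on the lid; grip it across its 62 mm width. At the start it is at the bottom (its centre 34 mm above the table) of the stack in the clamp; the cases simply rest on one another, long sides parallel
- blue_case_center (a point): centre (half-way up) of the blue plastic tool case, a loose closed hard box 112 mm long (its x), 52 mm wide (its y) and 44 mm high (its z, lid up), about 220 g, black latches on its long sides, ribs on the lid; grip it across its 52 mm width. At the start it is in the middle (its centre 78 mm above the table) of the stack in the clamp; the cases simply rest on one another, long sides parallel
- yellow_case_center (a point): centre (half-way up) of the yellow plastic tool case, a loose closed hard box 90 mm long (its x), 42 mm wide (its y) and 44 mm high (its z, lid up), about 150 g, black latches on its long sides, ribs on the lid; grip it across its 42 mm width. At the start it is on top (its centre 122 mm above the table) of the stack in the clamp; the cases simply rest on one another, long sides parallel
- red_bay: red-rimmed shallow tray fixed to the table, the place of the red case; origin at the centre of its underside, on the table. Its black floor is 4 mm above the table, its rim stands 8 mm above that floor; the inside is 150 mm along its x and 82 mm along its y (10 mm of play all round the case), outside 160 by 92 mm; the case lies along its x, either way round
- blue_bay: blue-rimmed shallow tray fixed to the table, the place of the blue case; origin at the centre of its underside, on the table. Its black floor is 4 mm above the table, its rim stands 8 mm above that floor; the inside is 132 mm along its x and 72 mm along its y (10 mm of play all round the case), outside 142 by 82 mm; the case lies along its x, either way round
- yellow_bay: yellow-rimmed shallow tray fixed to the table, the place of the yellow case; origin at the centre of its underside, on the table. Its black floor is 4 mm above the table, its rim stands 8 mm above that floor; the inside is 110 mm along its x and 62 mm along its y (10 mm of play all round the case), outside 120 by 72 mm; the case lies along its x, either way round
- jaw_knob (a point): middle of the black knob, an upright post 22 mm in diameter and 52 mm tall (158 to 210 mm above the table), on top of the clamp's dark steel sliding jaw. Its x axis is level and points the way the jaw slides open, away from the stack; its y axis points to the pawl's side. The stack's centre is 78 mm from the knob, against its x, when fully clamped
- jaw (a joint): how far the jaw is drawn back, m: 0 clamped, 0.06 fully back (end stop); slides stiffly, about 3 N, and stays where left. With the pawl down it moves only to about 0.007. Clamped, its 30 mm wide tongue reaches 48 mm from the knob's axis over the top case, 4 mm above the lid, and keeps the stack in; fully back it is clear of all cases
- pawl_pad (a point): top face of the thumb pad (24 by 24 mm) at the tail of the orange ratchet pawl beside the jaw, 102 mm above the table with the pawl down. The level pivot, parallel to its x and to the jaw's x, is 45 mm from the pad towards the jaw (against its y) and 10 mm lower. Pressing straight down with about 2 N, by up to 20 mm, lifts the steel tooth at the other end out of the jaw's rack
- pawl (a joint): tilt of the pawl, rad: 0 tooth down in the rack (locked), 0.45 pad fully down and tooth fully lifted; from about 0.2 on the jaw is free. The hinge is stiff: the pawl stays where it is left

How it is judged:
On the way, in this order (a step that is already met when the one before it is completed fails the run):
1. the pawl is pressed so that its tooth is lifted (past 0.25 rad) (value of joint pawl above 0.25 rad), for 0.2 s.
2. the jaw is drawn back (more than 50 mm) (value of joint jaw above 0.05 m), for 0.2 s.
At the end, for the whole second after the job is handed in: The jaw stands more than 50 mm back, and each case lies at rest on the floor of the tray of its colour: its centre within 15 mm of the tray's centre and less than 31 mm above the table, lid up within 0.1 rad, its long side within 0.26 rad of the tray's, either way round (value of joint jaw above 0.05 m and horizontal distance between red_case_center and red_bay below 0.015 m and height (world z) of each of red_case_center, blue_case_center, yellow_case_center below 0.031 m and angle between each of red_case_center, blue_case_center, yellow_case_center's own z axis and vertical below 0.1 rad and angle between the x axis of red_case_center and the x axis of red_bay, either way round below 0.26 rad and linear speed of each of red_case, blue_case, yellow_case below 0.02 m/s and horizontal distance between blue_case_center and blue_bay below 0.015 m and angle between the x axis of blue_case_center and the x axis of blue_bay, either way round below 0.26 rad and horizontal distance between yellow_case_center and yellow_bay below 0.015 m and angle between the x axis of yellow_case_center and the x axis of yellow_bay, either way round below 0.26 rad); the robot touches nothing.
It fails at once if the red case is tipped more than 0.6 rad from lid up (angle between red_case_center's own z axis and vertical above 0.6 rad).
It fails at once if the blue case is tipped more than 0.6 rad from lid up (angle between blue_case_center's own z axis and vertical above 0.6 rad).
It fails at once if the yellow case is tipped more than 0.6 rad from lid up (angle between yellow_case_center's own z axis and vertical above 0.6 rad).
It also fails if it takes over 128 s, if anything falls off the work surface, if the arm or the gripper's body presses on something with over 40 N, if the wrist force passes 120 N, or if a joint passes its speed limit or range.

## Working session

There is one attempt and no reset: what is moved stays moved. The work goes in short steps, Python scripts to look and compute and a shell command to move; the robot and the scene stay as the last step left them, time stands still between calls to the robot, and variables do not carry over. Pictures are saved under pics/ and viewed, and the job is handed in when it is done.

```bash
ls; mkdir -p pics; python3 - <<'E'
from workcell import *
import cv2,numpy as np
o=get_obs();print({k:np.round(v,3) for k,v in o.items()})
for n in("scene","top"):
    p,d=camera(n);cv2.imwrite(f"pics/{n}0.png",p[:,:,::-1]);np.savez(f"pics/{n}0.npz",p=p,d=d)
    print(n,camera_model(n))
print(camera_model("wrist"))
E
```

```text
pics
{'clock': np.float64(0.0), 'joint_pos': array([ 1.251,  0.333, -0.065,  1.461,  0.022,  1.35 , -0.088]), 'joint_velocities': array([-0.001, -0.001, -0.001, -0.002,  0.   , -0.002, -0.001]), 'tau': array([ 1.0000e-03, -6.2544e+01,  5.0000e-02, -3.9161e+01,  1.6000e-02,
        1.0000e-02, -0.0000e+00]), 'position': array([ 0.183, -0.597,  0.303]), 'ee_rot': array([ 0.989,  0.148, -0.   , -0.001]), 'ft_force': array([-0.194, -0.363, -0.564]), 'torque': array([0.027, 0.042, 0.033]), 'grip_width': np.float64(0.999)}
scene {'fx': 481.24792113942107, 'fy': 481.24792113942107, 'cx': 263.3706938665289, 'cy': 191.13007902111696, 'position': array([ 1.10219181, -0.21350302,  1.15395409]), 'rotation': array([0.22377245, 0.14889546, 0.52784984, 0.8056864 ])}
top {'fx': 489.76734647257615, 'fy': 489.76734647257615, 'cx': 255.77858610636085, 'cy': 189.10588051674742, 'position': array([0.3114749 , 0.04395542, 1.45174401]), 'rotation': array([ 0.06236132, -0.06436811, -0.70072006,  0.70778472])}
{'fx': 316.39119933124925, 'fy': 316.39119933124925, 'cx': 259.6455345965786, 'cy': 189.5154966152895, 'hand_eye': array([[-9.48150028e-04,  9.61668379e-01,  2.74213476e-01,
         6.90921962e-02],
       [ 9.99998786e-01,  1.25078279e-03, -9.28799644e-04,
        -6.86757694e-04],
       [-1.23617874e-03,  2.74212262e-01, -9.61668398e-01,
        -7.06686096e-02],
       [ 0.00000000e+00,  0.00000000e+00,  0.00000000e+00,
         1.00000000e+00]])}
```

View pics/scene0.png

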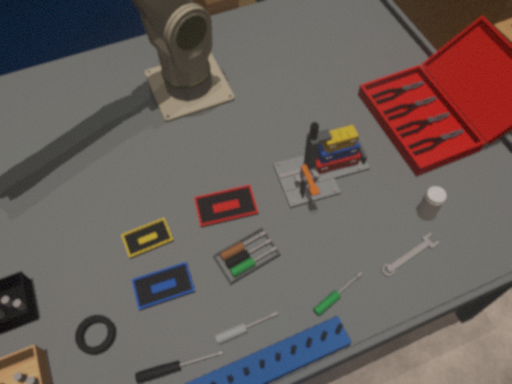

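View pics/top0.png

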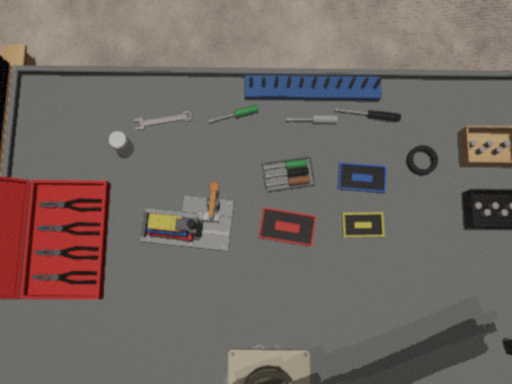

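```bash
cat > h.py <<'E'
from workcell import *
import cv2,numpy as np
from scipy.spatial.transform import Rotation as R
def cloud(n,p,d,obs=None):
    m=camera_model(n);v,u=np.mgrid[0:384,0:512]
    c=np.stack([(u-m['cx'])/m['fx']*d,-(v-m['cy'])/m['fy']*d,-d],-1)
    if n=='wrist':
        T=m['hand_eye'];c=c@T[:3,:3].T+T[:3,3]
        return c@R.from_quat(obs['ee_rot']).as_matrix().T+obs['position']
    return c@R.from_quat(m['rotation']).as_matrix().T+m['position']
def rect(w):
    pts=w[:,:2].astype(np.float32);(c,s,a)=cv2.minAreaRect(pts*1000)
    if s[0]<s[1]: s=s[::-1];a+=90
    return np.round(c,1),np.round(s,1),round((a+90)%180-90,1)
def crop(p,x0,y0,x1,y1,k,f): cv2.imwrite(f,cv2.resize(p[y0:y1,x0:x1,::-1],None,fx=k,fy=k,interpolation=cv2.INTER_CUBIC))
E
python3 - <<'E'
from h import *
for n in("scene","top"):
    z=np.load(f"pics/{n}0.npz");p,d=z['p'],z['d'];w=cloud(n,p,d)
    hsv=cv2.cvtColor(p,cv2.COLOR_RGB2HSV);H,S,V=hsv[...,0].astype(int),hsv[...,1],hsv[...,2]
    masks=dict(red=((H<6)|(H>174))&(S>150)&(V>80),blue=(H>100)&(H<125)&(S>130)&(V>60),yellow=(H>22)&(H<34)&(S>130)&(V>80),orange=(H>8)&(H<20)&(S>150)&(V>100))
    for c,m in masks.items():
        k=cv2.morphologyEx(m.astype(np.uint8),cv2.MORPH_CLOSE,np.ones((3,3)))
        N,l,st,_=cv2.connectedComponentsWithStats(k)
        for i in range(1,N):
            if st[i,4]>40:
                q=w[(l==i)&m&(d>0)]
                if len(q)<30: continue
                print(n,c,st[i],"rect",*rect(q),"z",np.round(np.percentile(q[:,2],[5,50,95]),3))
    if n=="scene": crop(p,260,110,380,220,6,"pics/sc.png")
    else: crop(p,130,170,250,260,6,"pics/tc.png")
E
```

```text
scene red [  361    16   151   158 13388] rect [206.3 970.8] [1242.6  438. ] -58.0 z [0.017 0.044 0.14 ]
scene red [316 153  45  15 192] rect [476.  284.9] [143.   24.8] 83.0 z [0.047 0.054 0.06 ]
scene red [195 186  62  40 356] rect [465.3 -53.4] [157.   95.9] 80.1 z [0.002 0.01  0.015]
scene red [212 199  28  14 252] rect [463.2 -53.6] [75.2 32.4] 79.9 z [0.001 0.004 0.008]
scene blue [133 263  61  46 315] rect [ 615.4 -279.4] [138.8  83.2] 86.2 z [0.003 0.011 0.015]
scene blue [151 278  25  16 212] rect [ 614.  -279.6] [62.3 24.9] 88.0 z [0.    0.004 0.008]
scene blue [ 188  318  162   66 3671] rect [ 895.7 -110. ] [370.6  68.3] 90.0 z [0.026 0.029 0.033]
scene yellow [328 125  30  19 319] rect [431.6 333.3] [200.4  64.8] -55.8 z [0.14  0.143 0.147]
scene yellow [122 218  51  40 345] rect [ 473.  -278.6] [118.7  76.5] -88.5 z [0.001 0.011 0.015]
scene yellow [137 232  21  13 148] rect [ 471.9 -278.3] [53.5 24.4] -88.6 z [0.    0.004 0.008]
scene orange [302 164  17  30 177] rect [507.9 168. ] [136.7  26.1] -14.2 z [0.095 0.1   0.104]
top red [    0   177   107   122 10692] rect [425.8 629.9] [351.5 303.7] 0.3 z [0.015 0.023 0.057]
top red [275 221  24  12 200] rect [463.  -51.2] [71.3 26.1] 82.1 z [-0.001  0.004  0.009]
top red [147 232  46   8 105] rect [426.6 283.3] [133.2  14.8] 89.0 z [0.05  0.055 0.065]
top blue [ 245   76  135   23 2150] rect [ 893.2 -128.9] [411.3  72.8] 89.7 z [0.024 0.029 0.035]
top blue [338 163  48  29 183] rect [ 613.  -276.9] [139.9  80.6] 85.5 z [0.005 0.011 0.016]
top blue [352 174  21   8 143] rect [ 613.4 -279. ] [61.5 22. ] 88.9 z [-0.001  0.004  0.009]
top blue [146 229  41   7  88] rect [435.3 295.7] [126.6  11.7] 86.2 z [0.095 0.1   0.104]
top yellow [148 214  34  17 385] rect [458.3 301.3] [115.6  40. ] 83.8 z [0.138 0.143 0.148]
top yellow [355 222  17   6  85] rect [ 470.7 -278.1] [48.7 15.4] -88.5 z [-0.001  0.003  0.008]
```

View pics/sc.png

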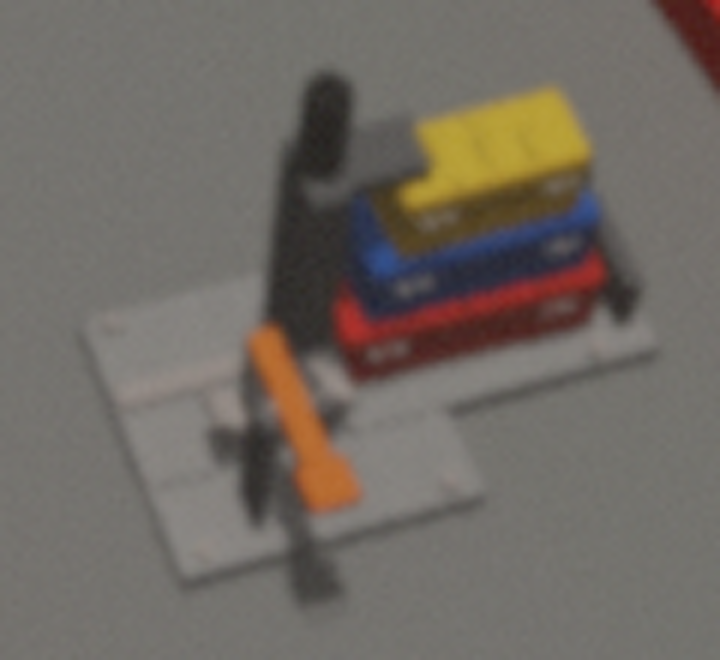

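View pics/tc.png

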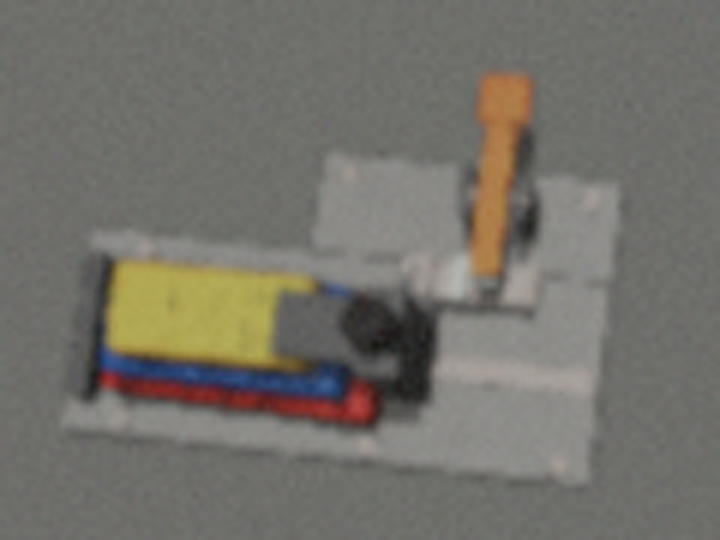

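```bash
python3 - <<'E'
from h import *
for n in("scene","top"):
    z=np.load(f"pics/{n}0.npz");p,d=z['p'],z['d'];w=cloud(n,p,d)
    hsv=cv2.cvtColor(p,cv2.COLOR_RGB2HSV);H,S,V=hsv[...,0].astype(int),hsv[...,1],hsv[...,2]
    reg=(w[...,0]>.3)&(w[...,0]<.65)&(w[...,1]>.05)&(w[...,1]<.45)&(d>0)
    k=reg&(w[...,2]>.203)&(w[...,2]<.22);print(n,"knobtop",k.sum(),rect(w[k]),w[k].mean(0))
    y=reg&(H>22)&(H<34)&(S>130)&(V>80)&(w[...,2]>.138)&(w[...,2]<.15);print("yel",y.sum(),rect(w[y]))
    o=reg&(H>6)&(H<20)&(S>150)&(V>80)&(w[...,2]>.06)&(w[...,2]<.12);q=w[o];print("or",rect(q),np.percentile(q[:,2],[5,95]));
    if n=='top':
        pad=o.copy();pad[183+8:]=0; 
        r,c=np.where(o);print(r.min(),r.max());pad=o&(np.arange(384)[:,None]<r.min()+8);print("pad",w[pad].mean(0),pad.sum())
    # base plate mask heights 4-16mm
    b=reg&(w[...,2]>.006)&(w[...,2]<.018);print("plate",b.sum(),rect(w[b]),np.median(w[b][:,2]))
E
```

```text
scene knobtop 55 (array([451.6, 204.5]), array([19.9, 19.7]), -56.4) [0.45195278 0.20426715 0.20848632]
yel 311 (array([459.6, 283.9]), array([85.3, 41.3]), 86.6)
or (array([502.4, 199. ]), array([168.5,  71.7]), -52.4) [0.09599176 0.1041723 ]
plate 1826 (array([474.4, 245. ]), array([370.2, 348.9]), -85.8) 0.01145279958898826
top knobtop 52 (array([446.3, 208. ]), array([20.9, 17.7]), -89.6) [0.44630027 0.20768225 0.20853565]
yel 326 (array([456.6, 286.8]), array([87.2, 39.1]), 85.0)
or (array([536.8, 157.8]), array([68.5, 17.4]), 1.7) [0.09608427 0.10577785]
184 208
pad [0.56121721 0.15986541 0.10092749] 25
plate 2221 (array([473.3, 249.3]), array([394.7, 345.1]), -89.6) 0.0112274986410128
```

```bash
python3 -m crank '0 0 -0.3 0 0 -0.85 85;0 0 -0.3 0 0 -0.85 85;0 0 -0.3 0 0 -0.85 85;0 0 -0.3 0 0 -0.85 85;0 0 -0.3 0 0 -0.85 85;0 0 -0.3 0 0 -0.85 85;0 0 -0.3 0 0 -0.85 85;0 0 -0.3 0 0 -0.85 85;0 0 -0.3 0 0 -0.85 85;0 0 -0.3 0 0 -0.85 85'
cat >> h.py <<'E'
def go(x,y,t,z=None,wx=0,n=10):
    """units needed to go from current TCP to x,y (tool centre), yaw t deg, height z"""
    o=get_obs();M=R.from_quat(o['ee_rot']).as_matrix();p=o['position']
    tgt=np.array([x,y,p[2] if z is None else z])
    tr=np.radians(t);c,s=np.cos(tr),np.sin(tr);D=np.array([[c,s,0],[s,-c,0],[0,0,-1.]])
    rv=R.from_matrix(M.T@D).as_rotvec(degrees=True)
    cur=np.degrees(np.arctan2(M[1,0],M[0,0]))
    print("t%.1f pos"%o['clock'],np.round(p,4),"yaw %.1f"%cur,"shift units",np.round(M.T@(tgt-p)/.04,2),"turn units",np.round(rv/8,2),"F",np.round(o['ft_force'],1),"w",round(float(o['grip_width']),3))
E
python3 -c "
from h import *
go(.47,.2,85,.45);print(get_obs()['joint_pos'])"
```

```text
clock: 1.1
position: [0.1823, -0.5963, 0.4204]
ee_rot: [0.721, 0.692, 0.003, -0.007]
ft_force: [0.1, 0.0, 0.6]
grip_width: 0.993
t1.1 pos [ 0.1823 -0.5963  0.4204] yaw 87.6 shift units [20.2   6.36 -0.5 ] turn units [-0.04 -0.1   0.33] F [0.1 0.  0.6] w 0.993
[ 1.36039474  0.31893857 -0.2160411   1.24189493  0.06641396  1.60257976
  1.11493688]
```

```bash
python3 -m crank '0.8 0.5 0 0 0 0 0;1 0.6 0 0 0 0 0;1 0.6 0 0 0 0 0;1 0.6 0 0 0 0 0;1 0.6 0 0 0 0 0;1 0.6 0 0 0 0 0;1 0.6 0 0 0 0 0;1 0.6 0 0 0 0 0;1 0.6 0 0 0 0 0;1 0.6 0 0 0 0 0'
python3 -c "
from h import *
go(.47,.2,85,.45);print(get_obs()['joint_pos'])"
```

```text
clock: 2.1
position: [0.4365, -0.2046, 0.4208]
ee_rot: [0.724, 0.69, 0.001, -0.009]
ft_force: [1.1, -0.8, 0.3]
grip_width: -0.006
t2.1 pos [ 0.4365 -0.2046  0.4208] yaw 87.2 shift units [10.15  0.33 -0.59] turn units [-0.08 -0.1   0.27] F [ 1.1 -0.8  0.3] w -0.006
[ 9.39585083e-01  1.73017399e-02 -5.91318699e-01  1.58751337e+00
 -5.50429917e-04  1.55431522e+00  2.99298049e-01]
```

```bash
python3 -m crank '1 0.05 0 0 0 0.03 0;1 0.05 0 0 0 0.03 0;1 0.05 0 0 0 0.03 0;1 0.05 0 0 0 0.03 0;1 0.05 -0.2 0 0 0.03 0;1 0.05 -0.2 0 0 0.03 0;1 0.05 -0.2 0 0 0.03 0;1 0.05 0 0 0 0.03 0;1 0.05 0 0 0 0.03 0;1 0 0 -0.05 -0.05 0 0'
python3 - <<'E'
from h import *
go(.47,.2,85,.45)
o=get_obs();p,d=camera('wrist');cv2.imwrite("pics/w1.png",p[:,:,::-1]);np.savez("pics/w1.npz",p=p,d=d,pos=o['position'],q=o['ee_rot'])
E
```

```text
clock: 3.1
position: [0.4813, 0.2101, 0.4494]
ee_rot: [0.738, 0.675, 0.0, -0.004]
ft_force: [1.5, -0.3, 0.2]
grip_width: -0.001
t3.1 pos [0.4813 0.2101 0.4494] yaw 84.9 shift units [-0.28 -0.26 -0.02] turn units [-0.04 -0.04 -0.01] F [ 1.5 -0.3  0.2] w -0.001
```

View pics/w1.png

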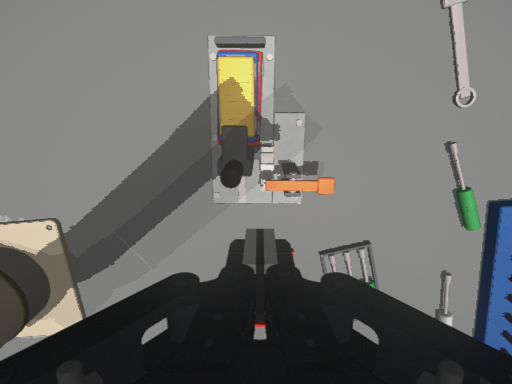

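```bash
cat > m.py <<'E'
from h import *
import sys
def load(f):
    z=np.load(f);o=dict(position=z['pos'],ee_rot=z['q']);return z['p'],z['d'],cloud('wrist',z['p'],z['d'],o)
E
python3 - <<'E'
from m import *
p,d,w=load("pics/w1.npz")
hsv=cv2.cvtColor(p,cv2.COLOR_RGB2HSV);H,S,V=hsv[...,0].astype(int),hsv[...,1],hsv[...,2]
Z=w[...,2];ok=(d>0)&(np.arange(384)[:,None]<225)
y=ok&(H>20)&(H<36)&(S>120)&(Z>.138)&(Z<.152);print("yel",y.sum(),rect(w[y]),np.median(Z[y]))
k=ok&(Z>.203)&(Z<.22)&(w[...,0]<.6);print("knob",k.sum(),rect(w[k]),w[k].mean(0))
g=ok&(Z>.148)&(Z<.165);print("tongue",g.sum(),rect(w[g]),np.median(Z[g]))
o=ok&(H>6)&(H<20)&(S>150)&(Z>.08)&(Z<.12);print("or",rect(w[o]))
pad=o&(np.arange(512)[None]>=320);print("pad",rect(w[pad]),np.median(Z[pad]))
pl=ok&(Z>.006)&(Z<.02);pl[:, :205]=0;pl[:,310:]=0;print("plate",rect(w[pl]),np.median(Z[pl]))
pp=ok&(np.arange(384)[:,None]<52)&(Z>.03)&(Z<.3);print("post",pp.sum(),rect(w[pp]),np.percentile(Z[pp],[5,50,95]))
E
```

```text
yel 2482 (array([458.8, 286.1]), array([88.5, 40.4]), 85.7) 0.14459650444896502
knob 359 (array([449.3, 208.1]), array([20.7, 20. ]), -49.9) [0.44947718 0.20860905 0.21006257]
tongue 1182 (array([450.6, 226.9]), array([56.7, 39.8]), 84.6) 0.15855267678941712
or (array([529.9, 163.3]), array([92.8, 21.4]), -4.8)
pad (array([566.5, 160.3]), array([21.4, 19.4]), 85.4) 0.10271435520124281
plate (array([477.5, 243.4]), array([260.6, 150.3]), 84.5) 0.012714813178616224
post 553 (array([462.7, 353.9]), array([69.3, 26.8]), -7.2) [0.03744044 0.04733213 0.09395389]
```

```bash
python3 -c "
from h import *
go(.566,.160,85,.2)"
python3 -m crank '-0.14 0.2 0.6 0 0 0 0;-0.14 0.2 0.6 0 0 0 0;-0.14 0.2 0.6 0 0 0 0;-0.14 0.2 0.6 0 0 0 0;-0.14 0.2 0.6 0 0 0 0;-0.14 0.2 0.6 0 0 0 0;-0.14 0.2 0.6 0 0 0 0;-0.14 0.2 0.6 0 0 0 0;-0.1 0.2 0.6 0 0 0 0;0 0.2 0.6 0 0 0 0'
python3 -c "
from h import *
go(.566,.160,85,.157)"
```

```text
t3.1 pos [0.4792 0.2172 0.4491] yaw 85.4 shift units [-1.3   2.32  6.2 ] turn units [-0.04 -0.06  0.05] F [-5.5  2.  -1.3] w 0.003
clock: 4.15
position: [0.5541, 0.1684, 0.199]
ee_rot: [0.731, 0.682, 0.001, -0.006]
ft_force: [0.9, 0.3, -1.1]
grip_width: -0.002
t4.2 pos [0.5541 0.1684 0.199 ] yaw 86.0 shift units [-0.2   0.32  1.05] turn units [-0.05 -0.07  0.13] F [ 0.9  0.3 -1.1] w -0.002
```

```bash
python3 -m crank '-0.2 0.3 0 0 0 0.1 0;0 0.05 0 0 0 0 0;0 0 0.2 0 0 0 0;0 0 0.2 0 0 0 0;0 0 0.2 0 0 0 0;0 0 0.15 0 0 0 0;0 0 0.15 0 0 0 0;0 0 0.1 0 0 0 0;0 0 0.1 0 0 0 0;0 0 0 0 0 0 0'
python3 -c "
from h import *
go(.566,.160,85,.157)"
```

```text
clock: 5.15
position: [0.5696, 0.1592, 0.1549]
ee_rot: [0.737, 0.676, 0.003, -0.004]
ft_force: [-0.6, -2.8, 5.9]
grip_width: -0.0
t5.2 pos [0.5696 0.1592 0.1549] yaw 85.1 shift units [ 0.01 -0.09 -0.05] turn units [-0.02 -0.07  0.02] F [-0.6 -2.8  5.9] w -0.0
```

```bash
python3 -m crank '0 0 -0.6 0 0 0 0;0 0 -0.6 0 0 0 0;0 0 -0.6 0 0 0 0;0.1 -0.2 -0.8 0 0 0 60;0.2 -0.5 -0.8 0 0 0 60;0.2 -0.5 -0.4 0 0 0 60;0.2 -0.5 0 0 0 0 60;0.2 -0.5 0 0 0 0 60;0.2 -0.5 0 0 0 0 60;0 0 0 0 0 0 60'
python3 - <<'E'
from h import *
go(.4495,.2083,85,.24)
o=get_obs();p,d=camera('wrist');cv2.imwrite("pics/w2.png",p[:,:,::-1]);w=cloud('wrist',p,d,o);Z=w[...,2];np.savez("pics/w2.npz",p=p,d=d,pos=o['position'],q=o['ee_rot'])
hsv=cv2.cvtColor(p,cv2.COLOR_RGB2HSV);H,S=hsv[...,0].astype(int),hsv[...,1]
m=(H>6)&(H<20)&(S>150)&(d>0)&(Z<.2)&(abs(w[...,1]-.16)<.05);q=w[m];
for a,b in((.49,.51),(.51,.53),(.53,.55),(.55,.58)):
    s=(q[:,0]>a)&(q[:,0]<b);print(a,np.median(q[s,2]) if s.any() else None)
E
```

```text
clock: 6.15
position: [0.4601, 0.2146, 0.3112]
ee_rot: [0.735, 0.678, 0.001, -0.006]
ft_force: [-0.1, 0.7, 1.4]
grip_width: 0.703
t6.2 pos [0.4601 0.2146 0.3112] yaw 85.3 shift units [-0.2  -0.24  1.78] turn units [-0.05 -0.07  0.04] F [-0.1  0.7  1.4] w 0.703
0.49 0.1116043951602412
0.51 0.10170069454908634
0.53 0.09224214957537957
0.55 0.08345845246399806
```

View pics/w2.png

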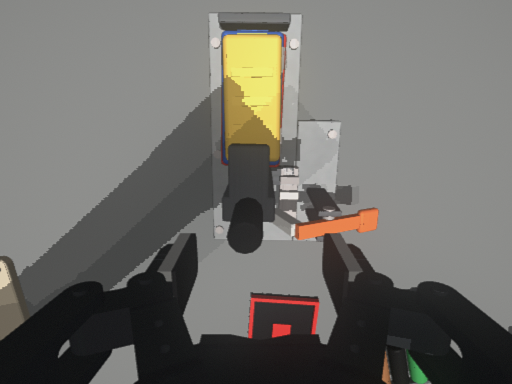

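```bash
python3 -m crank '-0.2 -0.24 0 0 0 0 60;0 0 0.3 0 0 0 60;0 0 0.3 0 0 0 60;0 0 0.3 0 0 0 60;0 0 0.3 0 0 0 60;0 0 0.3 0 0 0 60;0 0 0.2 0 0 0 60;0 0 0 0 0 0 10;0 0 0 0 0 0 10;0 0 0 0 0 0 10' 30
python3 -c "
from h import *
go(.4495,.2083,85,.24)"
```

```text
clock: 7.2
position: [0.4504, 0.2063, 0.2345]
ee_rot: [0.736, 0.677, -0.002, -0.01]
ft_force: [-5.8, -1.9, 2.6]
grip_width: 0.249
t7.2 pos [0.4504 0.2063 0.2345] yaw 85.1 shift units [ 0.05 -0.03 -0.14] turn units [-0.12 -0.07  0.02] F [-5.8 -1.9  2.6] w 0.249
```

```bash
python3 -m crank '-0.2 0 0 0 0 0 10;-0.2 0 0 0 0 0 10;-0.2 0 0 0 0 0 10;-0.2 0 0 0 0 0 10;-0.2 0 0 0 0 0 10;-0.2 0 0 0 0 0 10;-0.15 0 0 0 0 0 10;-0.1 0 0 0 0 0 10;-0.05 0 0 0 0 0 10;0 0 0 0 0 0 10'
python3 -c "
from h import *
go(.4495-.06*.087,.2083-.06*.996,85,.24)"
```

```text
clock: 8.2
position: [0.4444, 0.1463, 0.2346]
ee_rot: [0.735, 0.678, 0.002, -0.011]
ft_force: [-0.4, 0.4, -4.3]
grip_width: 0.249
t8.2 pos [0.4444 0.1463 0.2346] yaw 85.4 shift units [ 0.06 -0.01 -0.13] turn units [-0.1  -0.13  0.05] F [-0.4  0.4 -4.3] w 0.249
```

```bash
python3 -m crank '-0.03 0 0 0 0 0 10;0 0 0 0 0 0 60;0 0 0 0 0 0 60;0 0 0 0 0 0 60;0 0 -0.5 0 0 0 60;0 0 -0.6 0 0 0 60;0 0 -0.8 0 0 0 60;0.2 0 -0.8 0 0 0 60;0.8 0.2 -0.2 0.1 0.1 0 60;0.8 0.2 0 0 0 0 60'
python3 - <<'E'
from h import *
go(.4565,.286,85,.176)
o=get_obs();p,d=camera('wrist');cv2.imwrite("pics/w3.png",p[:,:,::-1]);np.savez("pics/w3.npz",p=p,d=d,pos=o['position'],q=o['ee_rot'])
from m import load
p,d,w=load("pics/w3.npz")
hsv=cv2.cvtColor(p,cv2.COLOR_RGB2HSV);H,S,V=hsv[...,0].astype(int),hsv[...,1],hsv[...,2]
Z=w[...,2];ok=(d>0)
y=ok&(H>20)&(H<36)&(S>120)&(Z>.138)&(Z<.152);print("yel",y.sum(),rect(w[y]),np.median(Z[y]))
k=ok&(Z>.203)&(Z<.22)&(w[...,0]<.6)&(w[...,0]>.4);print("knob",k.sum(),w[k].mean(0))
E
```

```text
clock: 9.2
position: [0.4702, 0.2075, 0.3582]
ee_rot: [0.739, 0.673, 0.002, -0.017]
ft_force: [0.8, -0.9, -0.4]
grip_width: 0.703
t9.2 pos [0.4702 0.2075 0.3582] yaw 84.6 shift units [ 1.8  -0.42  4.62] turn units [-0.16 -0.19 -0.04] F [ 0.8 -0.9 -0.4] w 0.703
yel 4848 (array([458.1, 285.5]), array([89.9, 40.5]), 84.9) 0.1446176864336706
knob 613 [0.44366184 0.15088986 0.20974252]
```

View pics/w3.png

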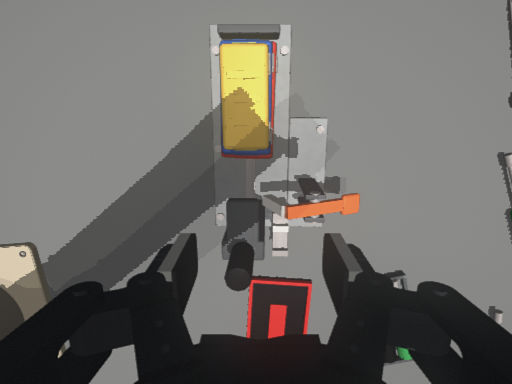

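```bash
python3 -m crank '0.6 -0.1 0 -0.08 -0.1 0.05 65;0.6 -0.1 0.2 -0.08 -0.1 0 65;0.4 -0.1 0.5 0 0 0 65;0.2 0 0.6 0 0 0 65;0 0 0.5 0 0 0 65;0 0 0.5 0 0 0 65;0 0 0.4 0 0 0 65;0 0 0.3 0 0 0 65;0 0 0.2 0 0 0 65;0 0 0 0 0 0 65'
python3 -c "
from h import *
go(.458,.2857,85,.184)"
```

```text
clock: 10.25
position: [0.4678, 0.288, 0.2269]
ee_rot: [0.741, 0.672, 0.001, 0.0]
ft_force: [-0.1, -0.3, -0.2]
grip_width: 0.755
t10.2 pos [0.4678 0.288  0.2269] yaw 84.4 shift units [-0.08 -0.24  1.07] turn units [ 0.01 -0.01 -0.08] F [-0.1 -0.3 -0.2] w 0.755
```

```bash
python3 -m crank '-0.08 -0.24 0 0 0 -0.08 65;0 0 0.3 0 0 0 65;0 0 0.3 0 0 0 65;0 0 0.25 0 0 0 65;0 0 0.15 0 0 0 65;0 0 0 0 0 0 65;0 0 0 0 0 0 30;0 0 0 0 0 0 30;0 0 0 0 0 0 30;0 0 0 0 0 0 30' 30
python3 -c "
from h import *
go(.458,.2857,85,.184)"
```

```text
clock: 11.25
position: [0.4582, 0.286, 0.1852]
ee_rot: [0.737, 0.676, 0.002, 0.001]
ft_force: [-0.6, -0.3, -2.1]
grip_width: 0.484
t11.2 pos [0.4582 0.286  0.1852] yaw 85.0 shift units [-0.01 -0.    0.03] turn units [ 0.03 -0.02  0.01] F [-0.6 -0.3 -2.1] w 0.484
```

```bash
python3 -m crank '0 0 -0.2 0 0 0 30;0 0 -0.4 0 0 0 30;0 0 -0.6 0 0 0 30;0 0 -0.7 0 0 0 30;0 0 -0.8 0 0 0 30;0 0 -0.8 0 0 0 30;-0.3 0 -0.4 0 0 0 30;-0.6 0 0 0 0 0 30;-0.8 0 0 0 0 0 30;-0.9 0 0 0 0 -0.1 30'
python3 -m crank '-1 0.05 0 0 0 -0.1 30;-1 0.05 0 0 0 -0.1 30;-1 0.05 0 0 0 -0.1 30;-1 0.05 0 0 0 -0.1 30;-1 0.05 0 0 0 -0.1 30;-1 0.05 0 0 0 -0.1 30;-1 0.05 0 0 0 -0.1 30;-0.8 0.05 0 0 0 0 30;-0.5 0.05 0 0 0 0 30;0 0 0 0 0 0 30'
python3 - <<'E'
from h import *
go(.472,-.278,91.5,.11)
o=get_obs();p,d=camera('wrist');cv2.imwrite("pics/w4.png",p[:,:,::-1]);np.savez("pics/w4.npz",p=p,d=d,pos=o['position'],q=o['ee_rot'])
E
```

```text
clock: 12.25
position: [0.4453, 0.187, 0.3585]
ee_rot: [0.727, 0.687, 0.006, 0.0]
ft_force: [1.2, -0.6, -2.3]
grip_width: 0.487
clock: 13.25
position: [0.46, -0.1553, 0.3706]
ee_rot: [0.689, 0.725, 0.008, 0.009]
ft_force: [-0.0, 0.4, -1.7]
grip_width: 0.488
t13.2 pos [ 0.46   -0.1553  0.3706] yaw 92.9 shift units [-3.07 -0.01  6.52] turn units [0.17 0.01 0.18] F [-0.   0.4 -1.7] w 0.488
```

View pics/w4.png

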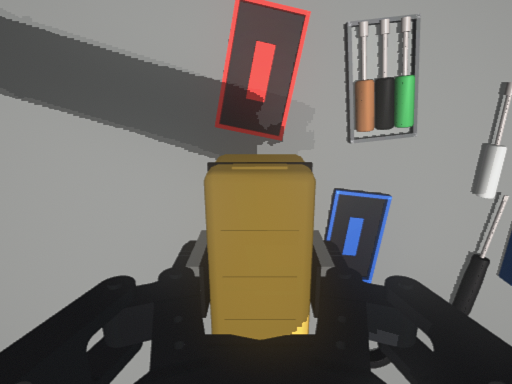

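```bash
cat >> m.py <<'E'
def trays(f):
    p,d,w=load(f);hsv=cv2.cvtColor(p,cv2.COLOR_RGB2HSV);H,S,V=hsv[...,0].astype(int),hsv[...,1],hsv[...,2]
    for c,m,x in (("red",((H<6)|(H>174)),(.463,-.053)),("blue",(H>100)&(H<125),(.614,-.279)),("yellow",(H>20)&(H<36),(.472,-.278))):
        q=m&(S>120)&(V>50)&(d>0)&(w[...,2]<.06)&(np.hypot(w[...,0]-x[0],w[...,1]-x[1])<.11)
        if q.sum()>30: print(c,q.sum(),*rect(w[q]),"z",np.round(np.percentile(w[q][:,2],[5,95]),3))
E
python3 -c "
from m import *
trays('pics/w4.npz')"
```

```text
red 3025 [464.3 -52. ] [160.2  93.5] 81.4 z [0.004 0.014]
blue 1398 [ 614.7 -277.5] [142.1  82.8] 86.2 z [0.005 0.014]
```

```bash
python3 -m crank '-0.8 0 0.3 0.1 0 0.1 30;-0.8 0 0.6 0.07 0 0.08 30;-0.7 0 0.8 0 0 0 30;-0.5 0 0.8 0 0 0 30;-0.1 0 0.8 0 0 0 30;0 0 0.8 0 0 0 30;0 0 0.6 0 0 0 30;0 0 0.4 0 0 0 30;0 0 0.2 0 0 0 30;0 0 0 0 0 0 30'
python3 -c "
from h import *
go(.472,-.278,91.5,.092)"
```

```text
clock: 14.3
position: [0.4753, -0.2564, 0.1606]
ee_rot: [0.689, 0.724, 0.005, 0.005]
ft_force: [-0.0, 1.0, -1.8]
grip_width: 0.489
t14.3 pos [ 0.4753 -0.2564  0.1606] yaw 92.8 shift units [-0.53 -0.13  1.71] turn units [0.09 0.   0.17] F [-0.   1.  -1.8] w 0.489
```

```bash
python3 -m crank '-0.3 -0.07 0 0.09 0 0.15 30;-0.23 -0.06 0 0 0 0 30;0 0 0.3 0 0 0 30;0 0 0.3 0 0 0 30;0 0 0.3 0 0 0 30;0 0 0.2 0 0 0 30;0 0 0.2 0 0 0 30;0 0 0.1 0 0 0 30;0 0 0 0 0 0 30;0 0 0 0 0 0 30'
python3 - <<'E'
from h import *
go(.472,-.278,91.5,.090)
o=get_obs();p,d=camera('wrist');cv2.imwrite("pics/w5.png",p[:,:,::-1]);np.savez("pics/w5.npz",p=p,d=d,pos=o['position'],q=o['ee_rot'])
E
```

```text
clock: 15.3
position: [0.4724, -0.2793, 0.1026]
ee_rot: [0.697, 0.717, 0.0, 0.002]
ft_force: [0.0, -0.3, -2.1]
grip_width: 0.489
t15.3 pos [ 0.4724 -0.2793  0.1026] yaw 91.6 shift units [ 0.03 -0.01  0.31] turn units [0.02 0.02 0.01] F [ 0.  -0.3 -2.1] w 0.489
```

View pics/w5.png

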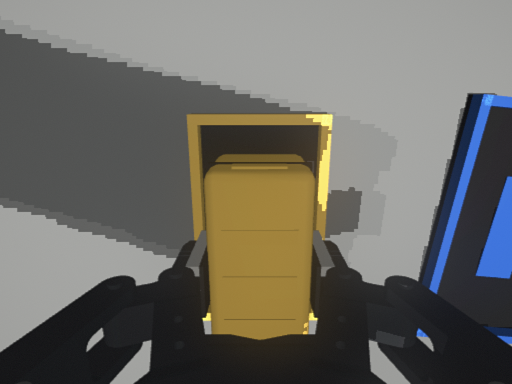

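```bash
python3 -m crank '0 0 0.15 0 0 0 30;0 0 0.15 0 0 0 30;0 0 0.05 0 0 0 30;0 0 0 0 0 0 30;0 0 0 0 0 0 55;0 0 0 0 0 0 55;0 0 0 0 0 0 55;0 0 -0.3 0 0 0 55;0 0 -0.5 0 0 0 55;0 0 -0.8 0 0 0 55'
python3 -m crank '0 0 -0.9 0 0 0 70;0 0 -1 0 0 0 70;0 0 -1 0 0 0 70;0 0 -1 0 0 0 70;0 0 -1 0 0 0 70;0.2 0 -0.7 0 0 0 70;0.6 0 -0.5 0 0 0 70;0.9 0 0 0 0 0 70;1 0 0 0 0 0.1 70;1 0 0 0 0 0.1 70'
python3 - <<'E'
from m import *
go(.457,.286,85,.3)
p,d=camera('top');w=cloud('top',p,d)
hsv=cv2.cvtColor(p,cv2.COLOR_RGB2HSV);H,S=hsv[...,0].astype(int),hsv[...,1]
q=(H>20)&(H<36)&(S>120)&(d>0)&(np.hypot(w[...,0]-.472,w[...,1]+.278)<.1)&(w[...,2]>.035);print(q.sum(),rect(w[q]) if q.sum()>5 else 0,np.median(w[q][:,2]));crop(p,300,150,420,260,6,"pics/t6.png")
E
```

```text
clock: 16.35
position: [0.4715, -0.2788, 0.1527]
ee_rot: [0.697, 0.717, 0.0, 0.0]
ft_force: [0.7, -0.6, -0.6]
grip_width: 0.641
clock: 17.35
position: [0.4656, -0.1276, 0.4207]
ee_rot: [0.709, 0.705, 0.002, 0.008]
ft_force: [1.0, 0.8, -0.1]
grip_width: 0.821
t17.4 pos [ 0.4656 -0.1276  0.4207] yaw 89.7 shift units [10.36 -0.31  2.93] turn units [0.1  0.05 0.59] F [ 1.   0.8 -0.1] w 0.821
0 0 nan
  return _methods._mean(a, axis=axis, dtype=dtype,
  ret = ret.dtype.type(ret / rcount)
```

View pics/t6.png

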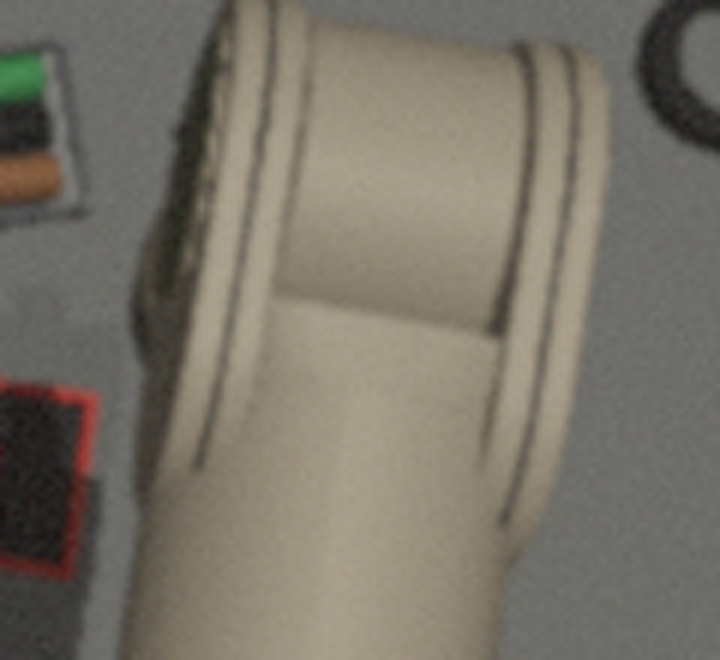

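```bash
python3 -m crank '1 0 0 0.1 0.05 0.1 70;1 0 0 0 0 0.1 70;1 0 0 0 0 0.1 70;1 0 0 0 0 0.1 70;1 -0.1 0 0 0 0.1 70;1 0 0 0 0 0.1 70;1 0 0 0 0 0 70;0.9 0 0 0 0 0 70;0.5 0 0 0 0 0 70;0 0 0 0 0 0 70'
python3 - <<'E'
from m import *
go(.457,.286,85,.3)
o=get_obs();p,d=camera('wrist');cv2.imwrite("pics/w7.png",p[:,:,::-1]);w=cloud('wrist',p,d,o);Z=w[...,2]
hsv=cv2.cvtColor(p,cv2.COLOR_RGB2HSV);H,S=hsv[...,0].astype(int),hsv[...,1]
q=(H>100)&(H<125)&(S>120)&(d>0)&(Z>.092)&(Z<.11);print(q.sum(),rect(w[q]),np.median(Z[q]))
q=((H<6)|(H>174))&(S>120)&(d>0)&(Z>.05)&(Z<.062);print(q.sum(),rect(w[q]))
E
```

```text
clock: 18.4
position: [0.4724, 0.2334, 0.4287]
ee_rot: [0.734, 0.679, 0.002, 0.005]
ft_force: [-0.5, 1.1, -0.5]
grip_width: 0.822
t18.4 pos [0.4724 0.2334 0.4287] yaw 85.6 shift units [ 1.3  -0.52  3.21] turn units [0.08 0.03 0.07] F [-0.5  1.1 -0.5] w 0.822
3714 (array([456.7, 285.8]), array([110.5,  49.7]), 83.8) 0.10064728146820165
254 (array([456.1, 284.4]), array([131.2,  59.5]), 82.8)
```

View pics/w7.png

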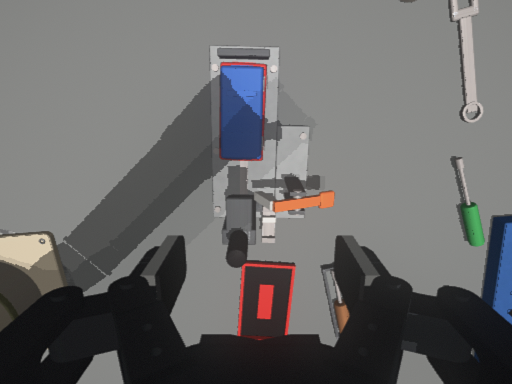

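```bash
python3 -m crank '0.5 -0.2 0.2 0.08 0.03 0 75;0.5 -0.2 0.5 0 0 0.1 75;0.3 -0.1 0.8 0 0 0 75;0 0 0.9 0 0 0 75;0 0 0.9 0 0 0 75;0 0 0.9 0 0 0 75;0 0 0.7 0 0 0 75;0 0 0.5 0 0 0 75;0 0 0.3 0 0 0 75;0 0 0 0 0 0 75'
python3 -c "
from h import *
go(.457,.286,84.5,.140)"
```

```text
clock: 19.45
position: [0.4628, 0.2726, 0.1975]
ee_rot: [0.745, 0.667, 0.0, 0.006]
ft_force: [0.1, 0.3, 0.5]
grip_width: 0.878
t19.4 pos [0.4628 0.2726 0.1975] yaw 83.7 shift units [ 0.33 -0.19  1.43] turn units [ 0.07  0.05 -0.1 ] F [0.1 0.3 0.5] w 0.878
```

```bash
python3 -m crank '0.2 -0.1 0 0.07 0.05 -0.05 75;0.13 -0.09 0.1 0 0 0 75;0 0 0.4 0 0 0 75;0 0 0.4 0 0 0 75;0 0 0.3 0 0 0 75;0 0 0.2 0 0 0 75;0 0 0 0 0 0 40;0 0 0 0 0 0 40;0 0 0 0 0 0 40;0 0 0 0 0 0 40' 35
python3 -c "
from h import *
go(.457,.286,84.5,.140)"
```

```text
clock: 20.45
position: [0.4578, 0.2881, 0.1399]
ee_rot: [0.743, 0.67, 0.002, -0.0]
ft_force: [-0.3, -0.1, -2.4]
grip_width: 0.601
t20.4 pos [0.4578 0.2881 0.1399] yaw 84.1 shift units [-0.05 -0.02 -0.  ] turn units [ 0.01 -0.02 -0.05] F [-0.3 -0.1 -2.4] w 0.601
```

```bash
python3 -m crank '0 0 -0.2 0 0 0 40;0 0 -0.5 0 0 0 40;0 0 -0.8 0 0 0 40;0 0 -0.9 0 0 0 40;0 0 -0.9 0 0 0 40;0 0 -0.9 0 0 0 40;-0.2 0.1 -0.6 0 0 0 40;-0.5 0.3 0 0 0 0 40;-0.8 0.4 0 0 0 0 40;-0.9 0.4 0 0 0 -0.1 40'
python3 -m crank '-1 0.3 0 0 0 -0.1 40;-1 0.3 0 0 0 -0.1 40;-1 0.3 0 0 0 0 40;-1 0.3 0 0 0 0 40;-1 0.3 0 0 0 0 40;-1 0.3 0 0 0 0 40;-1 0.2 0 0 0 0 40;-1 0.2 0 0 0 0 40;-0.8 0 0 0 0 0 40;0 0 0 0 0 0 40'
python3 - <<'E'
from m import *
go(.614,-.276,86.5,.1)
o=get_obs();p,d=camera('wrist');cv2.imwrite("pics/w8.png",p[:,:,::-1]);np.savez("pics/w8.npz",p=p,d=d,pos=o['position'],q=o['ee_rot'])
trays("pics/w8.npz")
E
```

```text
clock: 21.45
position: [0.492, 0.1918, 0.3468]
ee_rot: [0.733, 0.681, 0.004, 0.0]
ft_force: [1.0, 0.1, -2.1]
grip_width: 0.601
clock: 22.45
position: [0.5629, -0.1832, 0.3535]
ee_rot: [0.724, 0.69, 0.005, 0.005]
ft_force: [0.2, -0.8, -2.1]
grip_width: 0.607
t22.4 pos [ 0.5629 -0.1832  0.3535] yaw 87.3 shift units [-2.27  1.3   6.35] turn units [ 0.1  -0.01  0.1 ] F [ 0.2 -0.8 -2.1] w 0.607
red 3011 [462.2 -61.6] [139.9  92.6] 81.2 z [0.004 0.014]
yellow 891 [ 457.4 -260.4] [87.6 42.1] -88.6 z [0.01 0.05]
```

View pics/w8.png

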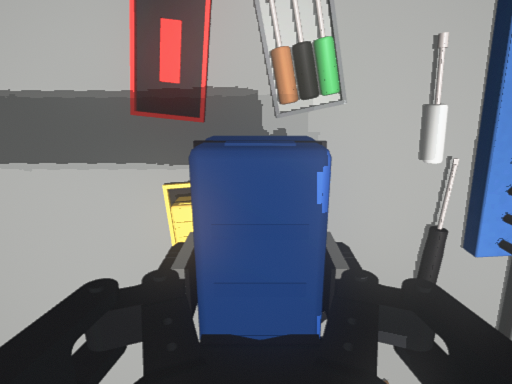

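```bash
python3 -m crank '-0.7 0.4 0.2 0.1 0 0.1 40;-0.7 0.4 0.5 0 0 0 40;-0.5 0.3 0.8 0 0 0 40;-0.3 0.2 0.9 0 0 0 40;0 0 0.9 0 0 0 40;0 0 0.9 0 0 0 40;0 0 0.6 0 0 0 40;0 0 0.4 0 0 0 40;0 0 0.2 0 0 0 40;0 0 0 0 0 0 40'
python3 -c "
from h import *
go(.614,-.276,86.5,.088)"
```

```text
clock: 23.5
position: [0.618, -0.2602, 0.1394]
ee_rot: [0.723, 0.691, 0.006, 0.002]
ft_force: [-0.7, -0.3, -0.9]
grip_width: 0.605
t23.5 pos [ 0.618  -0.2602  0.1394] yaw 87.4 shift units [-0.41 -0.1   1.28] turn units [ 0.08 -0.04  0.12] F [-0.7 -0.3 -0.9] w 0.605
```

```bash
python3 -m crank '-0.2 -0.05 0 0.08 -0.04 0.1 40;-0.18 -0.05 0 0 0 0 40;0 0 0.2 0 0 0 40;0 0 0.2 0 0 0 40;0 0 0.2 0 0 0 40;0 0 0.2 0 0 0 40;0 0 0.1 0 0 0 40;0 0 0 0 0 0 40;0 0 0 0 0 0 40;0 0 0 0 0 0 40'
python3 - <<'E'
from m import *
go(.614,-.276,86.5,.088)
o=get_obs();p,d=camera('wrist');cv2.imwrite("pics/w9.png",p[:,:,::-1]);np.savez("pics/w9.npz",p=p,d=d,pos=o['position'],q=o['ee_rot'])
E
```

```text
clock: 24.5
position: [0.6148, -0.2769, 0.1047]
ee_rot: [0.728, 0.685, 0.001, 0.002]
ft_force: [-0.3, -0.6, -1.3]
grip_width: 0.602
t24.5 pos [ 0.6148 -0.2769  0.1047] yaw 86.5 shift units [ 0.02 -0.02  0.42] turn units [0.03 0.01 0.  ] F [-0.3 -0.6 -1.3] w 0.602
```

View pics/w9.png

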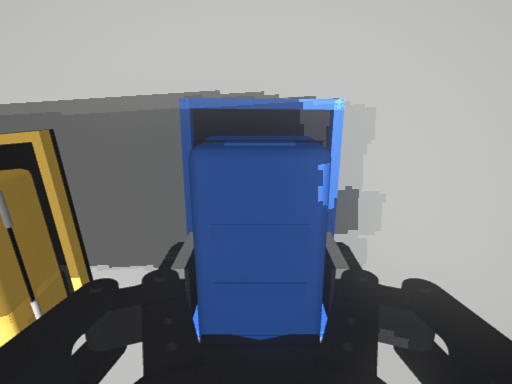

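Blue is centred sideways in the tray (rim at columns 187 and 337, case 193–328). I'll lower it and release.

```bash
python3 -m crank '0 0 0.2 0 0 0 40;0 0 0.15 0 0 0 40;0 0 0.08 0 0 0 40;0 0 0 0 0 0 40;0 0 0 0 0 0 65;0 0 0 0 0 0 65;0 0 0 0 0 0 65;0 0 -0.3 0 0 0 65;0 0 -0.5 0 0 0 65;0 0 -0.8 0 0 0 65'
python3 -m crank '0 0 -0.9 0 0 0 80;0 0 -1 0 0 0 80;0 0 -1 0 0 0 80;0 0 -1 0 0 0 80;0 0 -1 0 0 0 80;0.2 -0.2 -0.7 0 0 0 80;0.6 -0.4 -0.5 0 0 0 80;0.9 -0.4 0 0 0 0 80;1 -0.4 0 0 0 0 80;1 -0.4 0 0 0 0 80'
python3 -m crank '1 -0.4 0 0 0 0.1 80;1 -0.4 0 0 0 0.1 80;1 -0.4 0 0 0 0.1 80;1 -0.3 0 0 0 0 80;1 -0.2 0 0 0 0 80;1 -0.2 0 0 0 0 80;1 -0.2 0 0 0 0 80;0.9 -0.1 0 0 0 0 80;0.6 0 0 0 0 0 80;0 0 0 0 0 0 80'
python3 - <<'E'
from m import *
go(.457,.286,84,.3)
o=get_obs();p,d=camera('wrist');cv2.imwrite("pics/w10.png",p[:,:,::-1]);w=cloud('wrist',p,d,o);Z=w[...,2]
hsv=cv2.cvtColor(p,cv2.COLOR_RGB2HSV);H,S=hsv[...,0].astype(int),hsv[...,1]
q=((H<6)|(H>174))&(S>120)&(d>0)&(Z>.05)&(Z<.062)&(w[...,1]>.18);print(q.sum(),rect(w[q]),np.median(Z[q]))
E
```

```text
clock: 25.55
position: [0.6134, -0.2764, 0.15]
ee_rot: [0.728, 0.685, 0.0, 0.0]
ft_force: [0.1, 0.5, -0.3]
grip_width: 0.762
clock: 26.55
position: [0.5477, -0.1224, 0.4174]
ee_rot: [0.73, 0.683, 0.004, 0.007]
ft_force: [1.2, 0.3, 1.1]
grip_width: 0.936
clock: 27.55
position: [0.4816, 0.2481, 0.4229]
ee_rot: [0.741, 0.671, 0.006, 0.014]
ft_force: [0.3, -0.3, -0.2]
grip_width: 0.938
t27.6 pos [0.4816 0.2481 0.4229] yaw 84.4 shift units [ 0.91 -0.79  3.04] turn units [0.21 0.08 0.05] F [ 0.3 -0.3 -0.2] w 0.938
4359 (array([455.6, 284.5]), array([130.8,  60.8]), 83.0) 0.056642050854284254
```

View pics/w10.png

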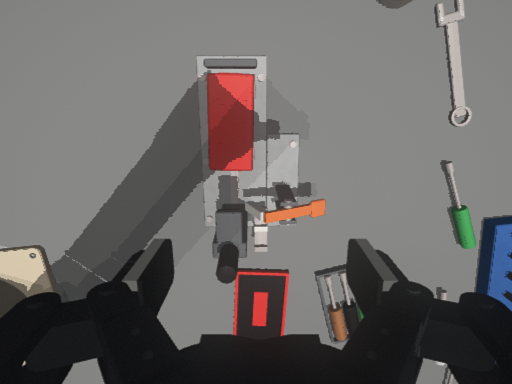

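```bash
python3 -m crank '0.4 -0.3 0.2 0.15 0.05 0.05 85;0.4 -0.3 0.5 0.06 0.03 0.05 85;0.1 -0.2 0.8 0 0 0 85;0 0 1 0 0 0 85;0 0 1 0 0 0 85;0 0 1 0 0 0 85;0 0 0.9 0 0 0 85;0 0 0.6 0 0 0 85;0 0 0.3 0 0 0 85;0 0 0 0 0 0 85'
python3 -c "
from h import *
go(.456,.2845,83.3,.095)"
```

```text
clock: 28.6
position: [0.4594, 0.2745, 0.1676]
ee_rot: [0.751, 0.66, 0.002, 0.005]
ft_force: [-0.3, -0.6, 0.2]
grip_width: 0.993
t28.6 pos [0.4594 0.2745 0.1676] yaw 82.6 shift units [ 0.24 -0.14  1.81] turn units [ 0.08  0.03 -0.09] F [-0.3 -0.6  0.2] w 0.993
```

```bash
python3 -m crank '0.2 -0.1 0 0.08 0.03 -0.09 85;0.04 -0.04 0.2 0 0 0 85;0 0 0.4 0 0 0 85;0 0 0.4 0 0 0 85;0 0 0.3 0 0 0 85;0 0 0.3 0 0 0 85;0 0 0.2 0 0 0 85;0 0 0 0 0 0 85;0 0 0 0 0 0 50;0 0 0 0 0 0 50' 40
python3 -c "
from h import *
go(.456,.2845,83.3,.095)"
```

```text
clock: 29.6
position: [0.4568, 0.2863, 0.093]
ee_rot: [0.747, 0.664, 0.002, -0.0]
ft_force: [-0.7, -1.9, -1.1]
grip_width: 0.718
t29.6 pos [0.4568 0.2863 0.093 ] yaw 83.3 shift units [-0.05 -0.01 -0.05] turn units [ 0.02 -0.02 -0.  ] F [-0.7 -1.9 -1.1] w 0.718
```

```bash
python3 -m crank '0 0 -0.2 0 0 0 50;0 0 -0.5 0 0 0 50;0 0 -0.8 0 0 0 50;0 0 -1 0 0 0 50;0 0 -1 0 0 0 50;0 0 -1 0 0 0 50;0 0 -1 0 0 0 50;0 0 -0.6 0 0 0 50;-0.3 0.05 -0.3 0 0 0 50;-0.5 0.1 0 0 0 0 50'
python3 -m crank '-0.8 0.1 0 0 0 0 50;-0.9 0.1 0 0 0 0 50;-1 0.1 0 0 0 0 50;-1 0.1 0 0 0 0 50;-1 0.1 0 0 0 0 50;-1 0.1 0 0 0 0 50;-0.8 0.1 0 0 0 0 50;-0.6 0.1 0 0 0 0 50;-0.2 0 0 0 0 0 50;0 0 0 0 0 0 50'
python3 -c "
from h import *
go(.464,-.0505,81.3,.11)"
```

```text
clock: 30.6
position: [0.4538, 0.2553, 0.3645]
ee_rot: [0.744, 0.668, 0.002, 0.0]
ft_force: [0.9, 0.3, -3.3]
grip_width: 0.724
clock: 31.6
position: [0.4496, -0.0467, 0.3683]
ee_rot: [0.742, 0.67, 0.001, 0.004]
ft_force: [0.5, 0.7, -2.2]
grip_width: 0.717
t31.6 pos [ 0.4496 -0.0467  0.3683] yaw 84.1 shift units [-0.03  0.32  6.46] turn units [0.05 0.03 0.35] F [ 0.5  0.7 -2.2] w 0.717
```

```bash
python3 -m crank '0 0.16 0.3 0.05 0.03 0.2 50;0 0.16 0.6 0 0 0.15 50;0 0 1 0 0 0 50;0 0 1 0 0 0 50;0 0 1 0 0 0 50;0 0 0.8 0 0 0 50;0 0 0.5 0 0 0 50;0 0 0.3 0 0 0 50;0 0 0 0 0 0 50;0 0 0 0 0 0 50'
python3 - <<'E'
from m import *
go(.464,-.0505,81.3,.085)
o=get_obs();p,d=camera('wrist');cv2.imwrite("pics/w11.png",p[:,:,::-1])
E
```

```text
clock: 32.6
position: [0.4652, -0.0331, 0.1463]
ee_rot: [0.753, 0.658, 0.004, 0.003]
ft_force: [-0.9, -0.7, -3.7]
grip_width: 0.717
t32.6 pos [ 0.4652 -0.0331  0.1463] yaw 82.3 shift units [-0.44  0.02  1.53] turn units [ 0.06 -0.01  0.12] F [-0.9 -0.7 -3.7] w 0.717
```

View pics/w11.png

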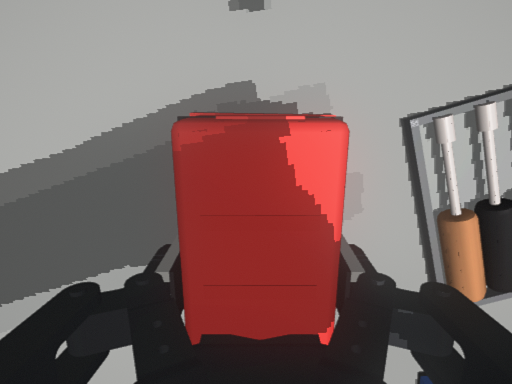

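```bash
python3 -m crank '-0.22 0 0 0.06 0 0.12 50;-0.22 0 0 0 0 0 50;0 0 0.2 0 0 0 50;0 0 0.3 0 0 0 50;0 0 0.3 0 0 0 50;0 0 0.2 0 0 0 50;0 0 0.1 0 0 0 50;0 0 0 0 0 0 50;0 0 0 0 0 0 50;0 0 0 0 0 0 50'
python3 - <<'E'
from m import *
go(.464,-.0505,81.3,.085)
o=get_obs();p,d=camera('wrist');cv2.imwrite("pics/w12.png",p[:,:,::-1])
E
```

```text
clock: 33.65
position: [0.4639, -0.0527, 0.1006]
ee_rot: [0.76, 0.65, 0.001, 0.001]
ft_force: [-0.1, -0.2, -3.7]
grip_width: 0.72
t33.6 pos [ 0.4639 -0.0527  0.1006] yaw 81.1 shift units [ 0.05 -0.01  0.39] turn units [ 0.02 -0.01 -0.02] F [-0.1 -0.2 -3.7] w 0.72
```

View pics/w12.png

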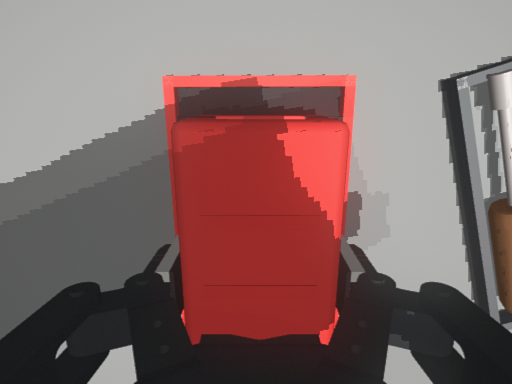

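```bash
python3 -m crank '0.05 0 0.15 0 0 0 50;0 0 0.15 0 0 0 50;0 0 0.05 0 0 0 50;0 0 0 0 0 0 50;0 0 0 0 0 0 74;0 0 0 0 0 0 74;0 0 0 0 0 0 74;0 0 -0.2 0 0 0 74;0 0 -0.4 0 0 0 74;0 0 -0.6 0 0 0 74'
python3 -m crank '0 0 -0.8 0 0 0 80;0 0 -1 0 0 0 80;0 0 -1 0 0 0 80;0 0 -1 0 0 0 80;0 0 -1 0 0 0 80;-0.3 0 -1 0 0 0 80;-0.8 0 -0.5 0 0 0 80;-0.8 0 0 0 0 0 80;-0.8 0 0 0 0 0 80;0 0 0 0 0 0 80'
python3 - <<'E'
from m import *
go(.464,-.0505,81.3,.45)
o=get_obs();p,d=camera('wrist');cv2.imwrite("pics/w13.png",p[:,:,::-1]);np.savez("pics/w13.npz",p=p,d=d,pos=o['position'],q=o['ee_rot'])
p,d=camera('scene');cv2.imwrite("pics/s13.png",p[:,:,::-1])
E
```

```text
clock: 34.7
position: [0.4642, -0.0502, 0.1353]
ee_rot: [0.76, 0.651, 0.001, 0.0]
ft_force: [0.2, -0.2, -0.1]
grip_width: 0.867
clock: 35.7
position: [0.4463, -0.1551, 0.4089]
ee_rot: [0.756, 0.655, 0.003, 0.007]
ft_force: [-0.9, 0.0, -1.1]
grip_width: 0.937
t35.7 pos [ 0.4463 -0.1551  0.4089] yaw 81.8 shift units [ 2.65  0.08 -1.04] turn units [0.11 0.03 0.06] F [-0.9  0.  -1.1] w 0.937
```

View pics/w13.png

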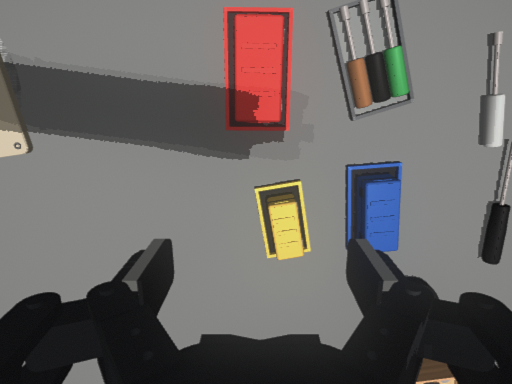

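View pics/s13.png

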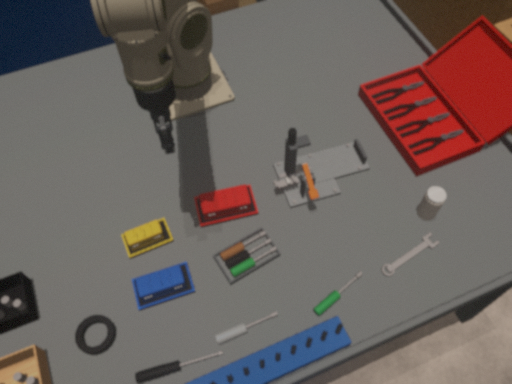

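```bash
python3 - <<'E'
from m import *
p,d,w=load("pics/w13.npz");hsv=cv2.cvtColor(p,cv2.COLOR_RGB2HSV);H,S,V=hsv[...,0].astype(int),hsv[...,1],hsv[...,2];Z=w[...,2]
for c,m,x in (("red",((H<6)|(H>174)),(.464,-.052)),("blue",(H>100)&(H<125),(.614,-.278)),("yellow",(H>20)&(H<36),(.472,-.278))):
    q=m&(S>120)&(d>0)&(np.hypot(w[...,0]-x[0],w[...,1]-x[1])<.11)
    a=q&(Z<.02);b=q&(Z>.042)&(Z<.056)
    print(c,"tray",*rect(w[a]),"case",*rect(w[b]),"z",np.round(np.percentile(Z[b],[5,50,95]),4))
E
```

```text
red tray [464.5 -51.9] [160.1  93.3] 81.2 case [464.  -52.7] [131.6  62. ] 80.8 z [0.0466 0.0485 0.0501]
blue tray [ 614.9 -271.2] [129.   82.2] 86.0 case [ 614.4 -278.8] [112.2  51.5] 86.8 z [0.0466 0.0489 0.0504]
yellow tray [ 471.6 -276.7] [120.3  71.5] -88.4 case [ 472.6 -279.3] [90.  41.9] -88.5 z [0.0463 0.0487 0.0502]
```

```bash
python3 -c "
from h import *
p,d=camera('scene');w=cloud('scene',p,d);k=(w[...,2]>.203)&(w[...,2]<.22)&(abs(w[...,0]-.45)<.04)&(w[...,1]>.1)&(w[...,1]<.25);print(w[k].mean(0))
hand_in()"
```

```text
[0.4461881  0.14505509 0.20838213]
the job is handed in; nothing more can be done
```

The job is done and handed in at about 36 s of the 128 s allowed; the hand-in gave no verdict.

I pressed the pawl pad about 20 mm down and gripped the knob to draw the jaw back. I then moved the yellow, blue and red cases one by one to their trays, lid up throughout.

| Last check | Result |
|---|---|
| Pawl | tilted about 0.45 rad, measured just after pressing |
| Jaw | about 58–60 mm back |
| Red case | within 1 mm of the tray centre, long side within 0.4° |
| Yellow case | within 3 mm of the tray centre, long side within 0.1° |
| Blue case | about 1 mm from the tray centre, long side about 0.7° off |
| Lid heights | all three level at about 48.5 mm, so the cases sit on the tray floors |
| Gripper | open, well above the trays and touching nothing |

Blue's tray rim was partly hidden in the last picture, and that picture alone put the tray 7 mm from the case. I used the earlier full-rim view for the 1 mm figure. My one top-camera check, after placing yellow, failed because the arm was in the way.

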